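# Load the vial rack on the wine analyser and start the run

## Task

The rack of red-capped sample vials was left askew on the analyser's loading deck. Without picking it up, push it along the deck until it sits on its printed outline, square and flush against both the long rail at the deck's far edge and the end stop beside the analyser; only then press the green start button fully down and let it go. Leave the stray blue-capped vial on the deck, and everything else on the bench, standing where it is.

Things in the scene. Friction and masses are not known exactly. Their poses are not given: they have to be found in the camera images.
- rack: The rack to push: solid white plastic block 96 mm (its x) by 150 mm (its y) by 36 mm high, upright smooth sides, with 3 x 5 amber vials fixed in it, red caps up to 58 mm above its underside. Origin: centre of its underside. About 0.5 to 0.85 kg; it slides on the deck with about 2 to 7 N. It starts turned by up to 20 degrees from the deck's axes, its x still towards the rail.
- sampler: The fixed analyser with its loading deck. Origin: under the deck's middle, on the bench; z up, x across the deck to the rail, y along the rail, away from the analyser. Deck: flat grey 6 mm metal plate, x -152 to 152, y -195 to 305 mm. Analyser housing: y below -215 mm, up to 0.29 m high; a parked needle at x 92, y -198 mm.
- rail_face (a point): On the face of the rigid dark steel rail at the deck's far edge, where it meets the deck: x 140, y 55, z 6 mm in the sampler's frame. The rail runs the deck's whole length, 12 mm thick, 20 mm above the deck.
- stop_face (a point): On the face of the rigid dark steel end stop, where it meets the deck: x 92, y -170, z 6 mm in the sampler's frame. It spans x 32 to 140 mm, 12 mm thick, 20 mm above the deck.
- home (a point): Middle of the blue outline printed on the deck, where the rack's origin belongs (its axes then parallel to the sampler's): x 92, y -95, z 6 mm in the sampler's frame.
- start_top (a point): Centre of the top face of the green start button (28 mm wide, 58 mm above the bench when out), which stands on a grey pod (50 x 56 mm, top 36 mm above the bench) at the deck's near edge, x -120, y -100 mm in the sampler's frame. Press straight down.
- start (a joint): Travel of the start button in m: 0 out, 0.006 fully down (about 5 N, 1.5 N to begin); it springs back.
- stray_vial: a loose bystander: leave it standing where it is. Amber vial with a blue cap, 22 mm wide, 54 mm high, standing alone on the deck. Origin: centre of its underside.
- spare_rack: a loose bystander: leave it standing where it is. A rack like the other, with white caps, on the bench to the left. Origin: centre of its underside.
- bottle_a: a loose bystander: leave it standing where it is. Dark green wine bottle, 74 mm wide, 300 mm high, red neck foil, on the bench to the left. Origin: centre of its underside.
- bottle_b: a loose bystander: leave it standing where it is. Dark green wine bottle, 74 mm wide, 300 mm high, black neck foil, on the bench to the left. Origin: centre of its underside.
- reagent_jar: a loose bystander: leave it standing where it is. Amber jar with a red lid, 64 mm wide, 75 mm high, on the bench beyond the rail. Origin: centre of its underside.
- beaker: a loose bystander: leave it standing where it is. Empty glass beaker, 60 mm wide, 65 mm high, on the bench beyond the rail. Origin: centre of its underside.

How it is judged:
By the outcome, as a careful person would: the job done as asked, in the order asked, and still so for the second after the job is handed in, with the robot touching nothing.
It also fails if it takes over 58 s, if anything falls off the work surface, if the arm or the gripper's body presses on something with over 40 N, if the wrist force passes 120 N, or if a joint passes its speed limit or range.

## Robot

A 7-joint arm with a two-finger parallel gripper is mounted at the origin on the work surface. World frame = base frame: x ahead of the robot, y to its left, z up, the work surface at z = 0. Lengths are in mm, angles in rad, forces in N, time in s.
With the tool pointing down it reaches from about 400 to 925 mm from the base axis. Payload 5.6 kg.
Tool frame: the origin (TCP) lies at the very end of the fingers, on their centre line; the grasp point (between the pads) lies 19 mm behind it; z points along the fingers, y is the direction in which the jaws open and shut (so a half turn about z gives the same grasp; the last joint's range is limited). The gripper opens to 85 mm and grips with 20 to 120 N. Pads are 22 mm wide; open, the fingers measure 114 mm over their backs; the gripper's body (76 mm by 85 mm) begins 54 mm behind the grasp point. The pads swing forward as they close: fully open they stand 13 mm farther back than shut.
Start: joints at [-1.177, 0.468, -0.012, 1.603, 0.006, 1.071, -0.056], TCP at [275.017, 588.96, 231.29] pointing down, gripper open.
Joint ranges: [-2.53, 2.53], [-0.31, 2.02], [-1.57, 1.55], [0.28, 2.44], [-1.29, 4.43], [0.15, 1.84], [-2.92, 2.92]. Speed limits (rad/s): [2.57, 2.57, 3.14, 3.14, 3.14, 3.14, 3.14].

## Interface

Orientations are given as a unit quaternion [w, x, y, z].
In Python, from plant import ctrl gives the robot as it stands.
- The arm moves only by the tool carry_out, never from a script. Its argument "increments" is text: rows parted by semicolons, each of 5 numbers parted by spaces: the shift along the tool's x, y, z scaled (see below), then the turn about the tool's z scaled (see below), then the closure, from -1 (fully open) to 1 (shut), so that 0 is half open. A call has 1 to 12 rows; each row is the pose to reach, as a shift and turn from the pose commanded when the call began, along the tool's axes at that moment; what a row does not reach only later rows make up. The controller multiplies each number of a shift by 250 mm and each number of a turn by pi/2 rad. A row lasts 1/10 s, in which the tool goes at most 50 mm and 8.59 degrees, less where a joint would pass 70% of its speed; a pose out of reach is approached as far as the arm can. A call with a number of a shift or a turn outside -1 to 1 is refused whole. A call with a gripper value outside its range is refused whole. The fingers move at their own pace and stop on an object; "squeeze" is the grip in N (left out, the last holds). Time passes only in rows, so rows that repeat a pose let the fingers close. It gives the time, the measured TCP pose, the force and the opening at its end, in the units of the state.
- ctrl.get_state(): the state, without advancing time (a new reading comes with each control period).
- ctrl.read_camera(name): name is "scene" or "top" or "wrist"; returns a dict with "color" (420x560x3 uint8, red, green, blue), "mtx" (3x3 intrinsics, pixels), "R" (3x3) and "t" (3): a world point X has camera coordinates R X + t. Camera axes: x right, y down, z forward; pixel columns grow to the right and rows downward; lengths in mm; the calibration is good to about 2 mm. A picture is of the moment at which its call begins. There is no depth.
- ctrl.close_job(): hands the job in, once; it reports no verdict.
The state is a dict: "t": time; "joint_pos": joint angles; "qvel": joint speeds; "joint_torque": joint torques, N m; "ee_pos": TCP position; "tcp_rot": TCP orientation; "force": force on the tool from outside, world axes, zero at the start; "torque": the same for the moment, N m; "finger_gap": opening from 0.0 (shut) to 1.0 (fully open).
Only numpy, scipy, OpenCV 4.12 (cv2) and the standard library are available. Lean on these libraries where they do the work, as an engineer would, in place of code of your own. Each camera call takes 0.05 s, during which the arm holds its last target.

## Working session

There is one attempt and no reset: what is moved stays moved. The work goes in short steps, Python scripts to look and compute and a tool call to move; the robot and the scene stay as the last step left them, time stands still between calls to the robot, and variables do not carry over. Pictures are saved under pics/ and viewed, and the job is handed in when it is done.

Besides the shell and the picture viewer there is one more tool, called as a command line: name --argument value ..., lists and objects as JSON in quotes. carry_out: Moves the arm, as the interface text tells. Shifts and turns lie within -1 to 1; 1 stands for 250 mm of shift or pi/2 rad of turn. Its arguments: {"type":"object","properties":{"increments":{"type":"string"},"squeeze":{"type":"number"}},"required":["increments"]}

```bash
ls; mkdir -p pics
python3 - <<'E'
from plant import ctrl
import cv2,pickle
s=ctrl.get_state();print(s)
d={}
for n in("scene","top","wrist"):
    c=ctrl.read_camera(n);d[n]=c;cv2.imwrite(f"pics/{n}0.png",c["color"][:,:,::-1]);print(n,c["mtx"].tolist(),c["R"].tolist(),c["t"])
pickle.dump(d,open("c0.pkl","wb"))
E
```

```text
pics
{'t': 0.0, 'joint_pos': array([-1.17699715,  0.46838178, -0.01163397,  1.60368612,  0.00601999,
        1.07137868, -0.05630313]), 'qvel': array([-0.00030949,  0.00100405, -0.00073576, -0.00011094, -0.00036345,
       -0.00049423,  0.00073086]), 'joint_torque': array([ 1.38602081e-04, -5.32389879e+01,  2.13299075e-02, -2.51316923e+01,
        1.14252674e-02,  7.47939222e-03, -1.20391530e-05]), 'ee_pos': array([274.78021371, 588.41745306, 230.30948994]), 'tcp_rot': array([-1.33243112e-04,  2.16681758e-01,  9.76241870e-01, -8.99844634e-04]), 'force': array([ 0.20348257, -0.67724676,  0.21603263]), 'torque': array([-0.05928824,  0.00330646, -0.05604783]), 'finger_gap': 0.9996253514609784}
scene [[441.68066194476404, 0.0, 278.4320321277287], [0.0, 441.68066194476404, 217.33501095880584], [0.0, 0.0, 1.0]] [[0.5372058900542754, 0.8434496077040172, -0.0016096443498545524], [0.5400576445838843, -0.3454355786232216, -0.7674711731053793], [-0.6478792883072437, 0.41142073390287415, -0.6410814359325342]] [-448.73337566 -205.84252057 1321.14966281]
top [[524.5114318272103, 0.0, 282.0831986078784], [0.0, 524.5114318272103, 213.47836277670572], [0.0, 0.0, 1.0]] [[0.003986548185617415, -0.9999286536371893, -0.011260331650602473], [-0.9828309641311941, -0.001840713580531107, -0.18449907240542382], [0.1844651820222752, 0.01180251705494455, -0.9827681808100304]] [ 163.52797504  585.76473182 1225.47185986]
wrist [[331.66718483008015, 0.0, 283.8470908827572], [0.0, 331.66718483008015, 210.6463492989395], [0.0, 0.0, 1.0]] [[0.4229346676588812, 0.9061582942610763, -0.001847331624823992], [0.8623021972413644, -0.4018373219080784, 0.3081585425628533], [0.2784980924979385, -0.1319238889041845, -0.9513332223839394]] [-649.22592788  -40.80610689  380.65041868]
```

View pics/scene0.png

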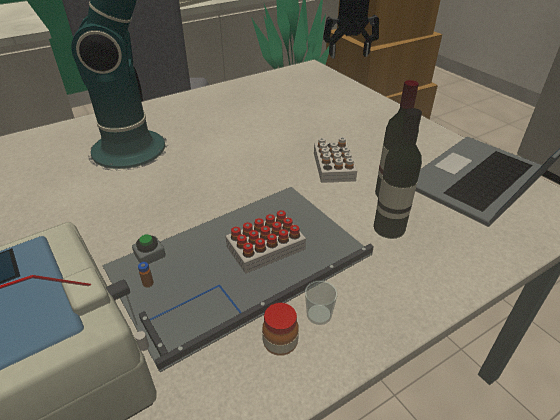

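View pics/top0.png

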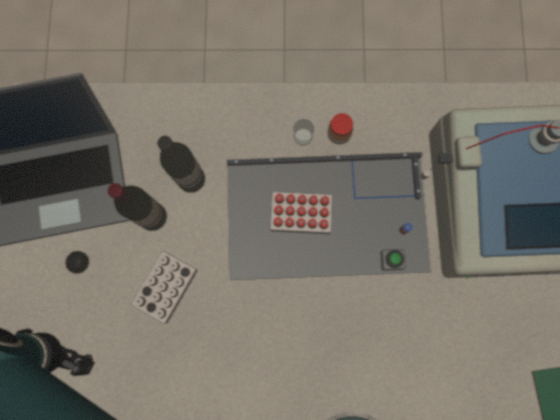

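View pics/wrist0.png

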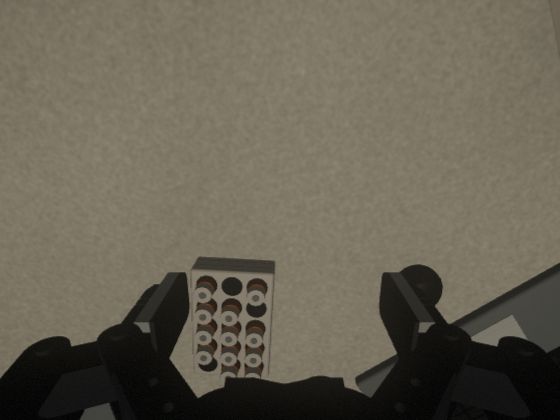

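The scene view shows the deck, rack (about 265,237), stray vial (145,273) and button (147,243). The top view shows the rack at (302,212), the blue outline (353-415, 160-198), the stray vial (406,229) and the button (395,259). Next I measure them.

```bash
cat > h.py <<'E'
import numpy as np,cv2,pickle
def ray(c,uv,z):
    uv=np.atleast_2d(np.asarray(uv,float));d=np.c_[uv,np.ones(len(uv))]@np.linalg.inv(c["mtx"]).T@c["R"]
    o=-c["R"].T@c["t"]; s=(z-o[2])/d[:,2]; return (o+d*s[:,None])[:,:2]
def proj(c,X):
    p=(np.atleast_2d(X)@c["R"].T+c["t"])@c["mtx"].T; return p[:,:2]/p[:,2:]
def blobs(m,lo=4):
    n,l,s,ce=cv2.connectedComponentsWithStats(m.astype(np.uint8));return [(s[i,4],ce[i]) for i in range(1,n) if s[i,4]>=lo]
def hsv(c): return cv2.cvtColor(c["color"],cv2.COLOR_RGB2HSV)
E
python3 - <<'E'
from h import *
d=pickle.load(open("c0.pkl","rb"))
for n in("top","scene"):
    c=d[n];h=hsv(c).astype(int);H,S,V=h[...,0],h[...,1],h[...,2]
    print(n)
    print(" red");
    for a,u in blobs(((H<8)|(H>172))&(S>120)&(V>70),12): print(a,u.round(1),ray(c,u,64).round(1))
    print(" blue")
    for a,u in blobs((H>105)&(H<128)&(S>90)&(V>50),8): print(a,u.round(1),ray(c,u,60).round(1),ray(c,u,6).round(1))
    print(" green")
    for a,u in blobs((H>50)&(H<80)&(S>120)&(V>70),12): print(a,u.round(1),ray(c,u,58).round(1))
c=d["top"]
cv2.imwrite("pics/topz.png",cv2.resize(c["color"][140:290,220:440,::-1],None,fx=3.6,fy=3.6,interpolation=cv2.INTER_CUBIC))
c=d["scene"]
cv2.imwrite("pics/scz.png",cv2.resize(c["color"][180:370,90:390,::-1],None,fx=2.6,fy=2.6,interpolation=cv2.INTER_CUBIC))
E
```

```text
top
 red
388 [341.3 124.3] [[811.  18.]]
85 [114.8 190. ] [[641.5 576. ]]
36 [278.9 198.1] [[621.8 173.1]]
41 [290.3 198.6] [[620.5 145.3]]
32 [301.8 199.2] [[619.2 117.4]]
37 [313.  199.6] [[618.1  90. ]]
32 [324.1 200.6] [[615.9  62.9]]
39 [278.1 209.6] [[593.2 174.8]]
34 [289.7 210.1] [[591.9 146.7]]
36 [301.1 210.8] [[590.4 119.1]]
37 [312.4 211.5] [[588.7  91.5]]
36 [323.7 211.9] [[587.9  64.3]]
33 [277.8 221.5] [[564.  175.3]]
36 [289.1 221.7] [[563.5 148.1]]
35 [300.5 222.6] [[561.4 120.5]]
35 [311.9 223.1] [[560.1  93.1]]
36 [323.2 223.6] [[559.   65.8]]
 blue
34 [407.3 226.8] [[ 552.3 -137.4]] [[ 561.  -149.8]]
 green
27 [396.4 257.6] [[ 477.9 -108.8]]
scene
 red
61 [411.2  82.6] [[210.4 944.1]]
174 [287.8 222.2] [[602.2 172.8]]
187 [276.8 226.4] [[601.2 145.1]]
183 [265.4 230.6] [[599.6 117.4]]
197 [253.5 234.7] [[597.3  89.6]]
191 [241.8 239.5] [[596.8  61.7]]
200 [ 41.1 280.3] [[ 492.3 -312. ]]
814 [279.8 317.8] [[807.7  20.6]]
 blue
67 [142.8 266.4] [[ 556.4 -137.4]] [[ 500.4 -128.9]]
167 [199.6 300.6] [[694.6 -79.5]] [[650.5 -66.1]]
 green
52 [279.3   9.6] [[-818.8 1058.7]]
27 [302.5   7.3] [[-789.5 1182.3]]
18 [296.8   7. ] [[-809.9 1160.9]]
18 [266.3  12.2] [[-814.5  978.7]]
17 [287.6  10.6] [[-779.8 1084.1]]
21 [314.3  22.9] [[-541.6 1077.4]]
13 [322.8  21.4] [[-538.6 1124.6]]
13 [253.9  24.6] [[-672.3  824.9]]
19 [266.6  26.3] [[-618.9  861.7]]
13 [53.8 24.8] [[-1176.5    38.4]]
12 [262.2  49.8] [[-363.9  685.2]]
14 [56.8 57.3] [[-729.   -38.9]]
70 [145.1 238.3] [[ 477.9 -105.4]]
```

View pics/topz.png

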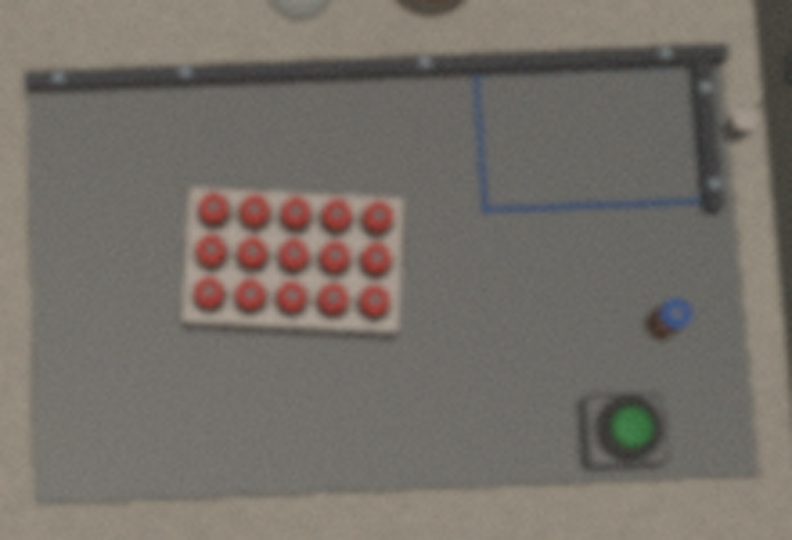

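View pics/scz.png

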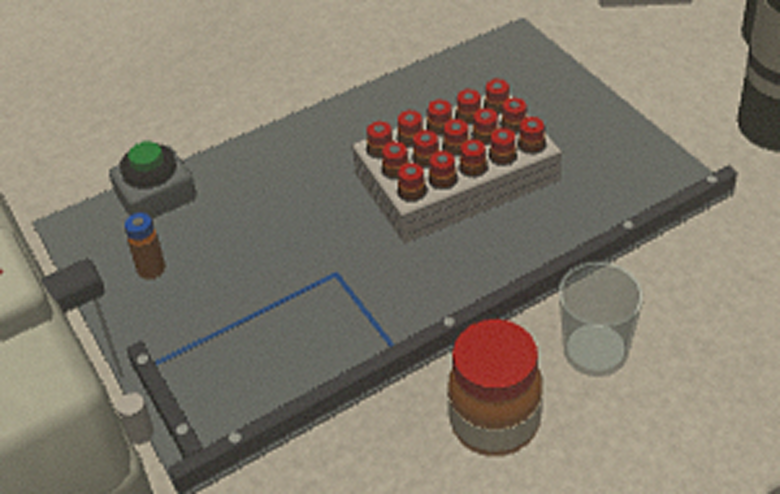

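Run:
```python
from h import *
d=pickle.load(open("c0.pkl","rb"))
c=d["top"]; print("cam",(-c["R"].T@c["t"]).round(0), (-d["scene"]["R"].T@d["scene"]["t"]).round(0))
def z2p(p,s,x0,y0): return np.array(p,float)/s+[x0,y0]-0.5+0.5/s
P=lambda l,z:ray(c,z2p(l,3.6,220,140),z).round(1)
nm=["nearleft","nearright","blueTL","blueC","blueR"]
g=P([(38,502),(757,476),(478,78),(485,209),(698,202)],6)
for a,b in zip(nm,g):print(a,b)
ang=lambda v:np.degrees(np.arctan2(v[1],v[0])).round(2)
print("y axis dir", ang(g[0]-g[1])-90, ang(g[3]-g[4])-90, "x", ang(g[2]-g[3]))
sc=d["scene"]
q=ray(sc,z2p([(37,224),(522,19),(336,275),(160,362),(390,343)],2.6,90,180),6).round(1)
print("scene",q, ang(q[1]-q[0])-90, ang(q[2]-q[3])-90)
# greyish deck mask in blue: fit blue lines
print("rack caps"); 
h=hsv(c).astype(int);H,S,V=h[...,0],h[...,1],h[...,2]
p=np.array([ray(c,u,64)[0] for a,u in blobs(((H<8)|(H>172))&(S>120)&(V>70),12) if 20<a<60]);print(len(p),p.mean(0))
p-=p.mean(0)
# 5-row direction
A=p.reshape(3,5,2); v=(A[:,0]-A[:,-1]).mean(0);print("rack yaw",ang(v)-90,np.linalg.norm(v)/4)
# rack top corners
r=P([(190,187),(403,198),(399,332),(182,325)],42);print(r,r.mean(0))
print([np.linalg.norm(r[i]-r[i-1]).round(1) for i in range(4)])
```

```text
cam [ 349.  150. 1314.] [1208. -236.  688.]
nearleft [428.6 294. ]
nearright [ 448.  -201.1]
blueTL [732.  -15.2]
blueC [635.8 -18.2]
blueR [ 641.1 -168.8]
y axis dir 2.239999999999995 2.019999999999996 x 1.79
scene [[ 454.3 -198.3]
 [ 430.9  295. ]
 [ 635.8  -16.5]
 [ 641.8 -161.8]
 [ 716.7  -12.6]] 2.719999999999999 2.3599999999999994
rack caps
15 [590.36618394 119.20036731]
rack yaw -2.819999999999993 27.547731202140476
[[643.2 189.7]
 [635.6  42.7]
 [542.2  46.7]
 [546.7 194.4]] [591.925 118.375]
[np.float64(96.6), np.float64(147.2), np.float64(93.5), np.float64(147.8)]
```

```bash
cat >> h.py <<'E'
from scipy.spatial.transform import Rotation as Ro
DY=2.25; O=np.array([593.,-1.]) # deck pose
def D2W(x,y):
    a=np.radians(DY);return O+np.array([x*np.cos(a)-y*np.sin(a),x*np.sin(a)+y*np.cos(a)])
def W2D(p):
    a=np.radians(DY);p=np.asarray(p)-O;return np.c_[p[...,0]*np.cos(a)+p[...,1]*np.sin(a),-p[...,0]*np.sin(a)+p[...,1]*np.cos(a)]
def plan(pos,quat,targets):
    R=Ro.from_quat(np.roll(quat,-1)).as_matrix()
    yh=np.degrees(np.arctan2(R[1,1],R[0,1]));print("tool y heading",yh.round(2),"in deck",(yh-DY).round(2))
    for (x,y,z,h) in targets:
        s=R.T@(np.r_[x,y,z]-pos); t=-(h-yh); t=(t+180)%360-180
        print((x,y,z,h),"->",(s/250).round(3),"turn",round(t/90,4))
E
python3 - <<'E'
from h import *
from plant import ctrl
d=pickle.load(open("c0.pkl","rb"));s=ctrl.get_state()
w=d["wrist"];o=-w["R"].T@w["t"];R=Ro.from_quat(np.roll(s["tcp_rot"],-1)).as_matrix()
print("cam in tool",R.T@(o-s["ee_pos"]))
t=d["top"];
print("foils",ray(t,[(115,190),(165,144)],300)); print("bottle bottoms",ray(t,[(152,216),(191,178)],0)); 
print("spare",ray(t,[(186,254),(196,268),(163,321),(135,304)],40),"disc",ray(t,(77,262),20),"jar",ray(t,(341,124),75),"beak",ray(t,(304,131),0))
print("vial",W2D(ray(t,(407.3,226.8),60)),W2D(ray(d["scene"],(142.8,266.4),60)),"rack",W2D(np.array([[591,118.8]])))
plan(np.array([275.017,588.96,231.29]),s["tcp_rot"],[(400,330,230,40),(*D2W(-90,117).round(1),150,92.2)])
E
```

```text
cam in tool [ 7.85772268e+01  1.28178157e-01 -1.42961130e+02]
foils [[586.33080015 495.29439549]
 [681.95151598 399.77183364]]
bottle bottoms [[588.51005427 498.2188962 ]
 [688.6536808  401.99292621]]
spare [[487.06793703 399.65883604]
 [453.03035785 374.02369709]
 [326.5756933  448.59239763]
 [366.29349463 517.85881417]] disc [[468.60037611 673.5979901 ]] jar [[807.69905287  19.76848301]] beak [[816.15603527 109.23812935]]
vial [[ -46.06637701 -134.66434054]] [[ -41.79661054 -134.92434605]] rack [[  2.70486786 119.78615817]]
tool y heading 64.97 in deck 62.72
(400, 330, 230, 40) -> [-0.891 -0.727  0.006] turn 0.2775
(np.float64(498.5), np.float64(112.4), 150, 92.2) -> [-1.616 -1.349  0.327] turn -0.3025
```

carry_out --increments "-0.15 -0.125 0 -0.05 -1; -0.3 -0.25 0 -0.1 -1; -0.45 -0.375 0 -0.2 -1; -0.6 -0.5 0 -0.25 -1; -0.75 -0.625 0.02 -0.3 -1; -0.88 -0.73 0.03 -0.3025 -1; -0.9 -0.75 0.04 -0.3025 -1; -0.9 -0.75 0.04 -0.3025 -1"

```text
t: 0.95
ee_pos: [400.1, 322.3, 221.0]
tcp_rot: [-0.0, -0.017, 1.0, -0.0]
force: [0.3, 0.2, -0.6]
finger_gap: 1.002
```

Run:
```python
from h import *
from plant import ctrl
s=ctrl.get_state();print(s["t"],s["ee_pos"],s["force"],s["joint_pos"].round(2))
plan(s["ee_pos"],s["tcp_rot"],[(*D2W(-85,117).round(1),z,92.25) for z in(150,60,14)])
```

```text
0.95 [400.08572636 322.33261744 221.03282961] [ 0.28581127  0.19423486 -0.59927095] [-0.73  0.25 -0.01  1.94  0.    0.95  0.86]
tool y heading 91.99 in deck 89.74
(np.float64(503.5), np.float64(112.6), 150, 92.25) -> [-0.384 -0.853  0.284] turn -0.0029
(np.float64(503.5), np.float64(112.6), 60, 92.25) -> [-0.385 -0.852  0.644] turn -0.0029
(np.float64(503.5), np.float64(112.6), 14, 92.25) -> [-0.385 -0.852  0.828] turn -0.0029
```

carry_out --increments "-0.08 -0.18 0.04 -0.003 -1; -0.16 -0.35 0.1 -0.003 -1; -0.23 -0.52 0.16 -0.003 -1; -0.3 -0.68 0.22 -0.003 -1; -0.37 -0.82 0.3 -0.003 -1; -0.38 -0.85 0.4 -0.003 -1; -0.38 -0.85 0.52 -0.003 -1; -0.38 -0.85 0.64 -0.003 -1; -0.38 -0.85 0.72 -0.003 -1; -0.38 -0.85 0.79 -0.003 -1; -0.38 -0.85 0.816 -0.003 -1; -0.38 -0.85 0.816 -0.003 -1"

```text
t: 2.15
ee_pos: [502.0, 116.7, 16.4]
tcp_rot: [-0.001, -0.023, 1.0, 0.0]
force: [-0.6, 0.9, -0.1]
finger_gap: 1.004
```

```bash
cat > look.py <<'E'
import sys
from h import *
from plant import ctrl
def look(tag,names=("top","scene")):
    s=ctrl.get_state();print("t",s["t"],s["ee_pos"].round(1),"deck",W2D(s["ee_pos"][None,:2]).round(1),"F",s["force"].round(1),s["finger_gap"])
    out={}
    for n in names:
        c=ctrl.read_camera(n);out[n]=c
        cv2.imwrite(f"pics/{tag}_{n}.png",c["color"][:,:,::-1])
        if n=="top": cv2.imwrite(f"pics/{tag}_topz.png",cv2.resize(c["color"][140:290,220:440,::-1],None,fx=3.6,fy=3.6,interpolation=cv2.INTER_CUBIC))
        if n=="scene": cv2.imwrite(f"pics/{tag}_scz.png",cv2.resize(c["color"][180:370,90:390,::-1],None,fx=2.6,fy=2.6,interpolation=cv2.INTER_CUBIC))
    pickle.dump(out,open(tag+".pkl","wb"));return s,out
E
python3 - <<'E'
from look import *
s,o=look("a1",("scene",))
plan(s["ee_pos"],s["tcp_rot"],[(*D2W(x,118).round(1),14,92.25) for x in(-60,0,33)])
E
```

```text
t 2.15 [502.  116.7  16.4] deck [[-86.3 121.2]] F [-0.6  0.9 -0.1] 1.0039616248223968
tool y heading 92.59 in deck 90.34
(np.float64(528.4), np.float64(114.6), 14, 92.25) -> [-0.105 -0.013  0.01 ] turn 0.0038
(np.float64(588.4), np.float64(116.9), 14, 92.25) -> [-0.345 -0.015  0.009] turn 0.0038
(np.float64(621.3), np.float64(118.2), 14, 92.25) -> [-0.477 -0.016  0.009] turn 0.0038
```

View pics/a1_scz.png

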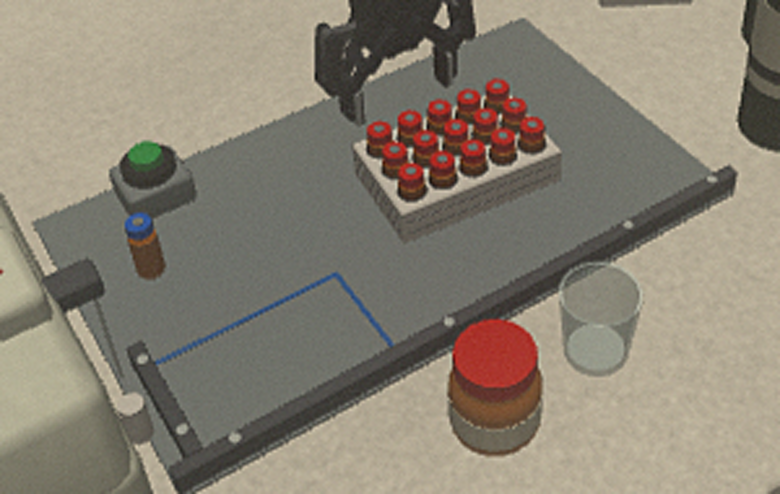

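The scene view shows both open fingertips behind the rack's near face, at (352,108) and (445,75). I start the push toward the rail.

carry_out --increments "-0.05 -0.01 0.008 0.004 -1; -0.09 -0.015 0.008 0.004 -1; -0.13 -0.015 0.008 0.004 -1; -0.17 -0.015 0.008 0.004 -1; -0.21 -0.015 0.008 0.004 -1; -0.25 -0.015 0.008 0.004 -1; -0.29 -0.015 0.008 0.004 -1; -0.33 -0.015 0.008 0.004 -1; -0.36 -0.015 0.008 0.004 -1; -0.39 -0.015 0.008 0.004 -1; -0.41 -0.015 0.008 0.004 -1; -0.43 -0.015 0.008 0.004 -1"

```text
t: 3.4
ee_pos: [608.3, 115.9, 15.3]
tcp_rot: [-0.003, -0.018, 1.0, -0.0]
force: [-7.9, -0.5, 5.7]
finger_gap: 0.999
```

Run:
```python
from look import *
s,o=look("a2",("scene",))
plan(s["ee_pos"],s["tcp_rot"],[(*D2W(x,118).round(1),14,92.25) for x in(29,33)])
```

```text
t 3.4 [608.3 115.9  15.3] deck [[ 19.9 116.2]] F [-7.9 -0.5  5.7] 0.9993110876215682
tool y heading 92.12 in deck 89.87
(np.float64(617.3), np.float64(118.0), 14, 92.25) -> [-0.036  0.007  0.005] turn -0.0015
(np.float64(621.3), np.float64(118.2), 14, 92.25) -> [-0.052  0.007  0.005] turn -0.0015
```

View pics/a2_scz.png

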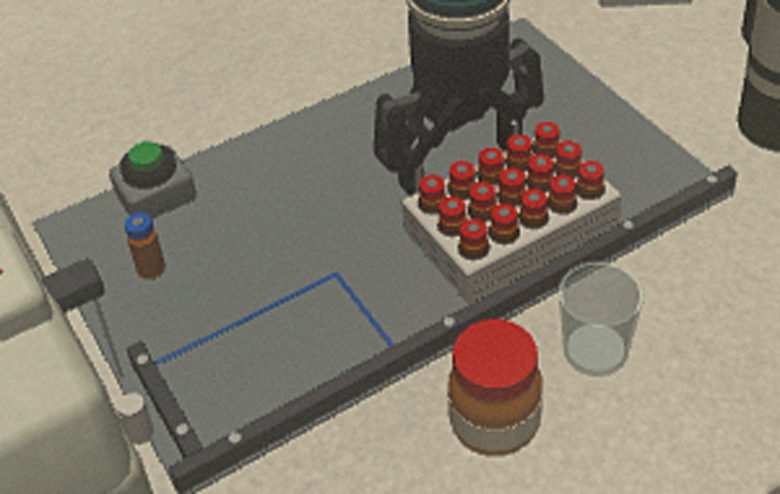

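The rack is near the rail, with its far bottom corner at (475,300). I go on slowly and watch the force.

carry_out --increments "-0.01 0 0 0 -1; -0.02 0 0 0 -1; -0.028 0 0 0 -1; -0.032 0 0 0 -1; -0.032 0 0 0 -1"

```text
t: 3.95
ee_pos: [616.7, 116.3, 15.3]
tcp_rot: [-0.002, -0.018, 1.0, -0.0]
force: [-7.2, 0.0, 4.3]
finger_gap: 1.002
```

carry_out --increments "-0.006 0 0 0 -1; -0.012 0 0 0 -1; -0.016 0 0 0 -1; -0.016 0 0 0 -1"

```text
t: 4.35
ee_pos: [620.1, 116.4, 15.3]
tcp_rot: [-0.003, -0.019, 1.0, -0.0]
force: [-8.5, -1.0, 5.2]
finger_gap: 0.999
```

Run:
```python
from look import *
s,o=look("a3",("scene",))
```

```text
t 4.35 [620.1 116.4  15.3] deck [[ 31.7 116.3]] F [-8.5 -1.   5.2] 0.9986068004304127
```

View pics/a3_scz.png

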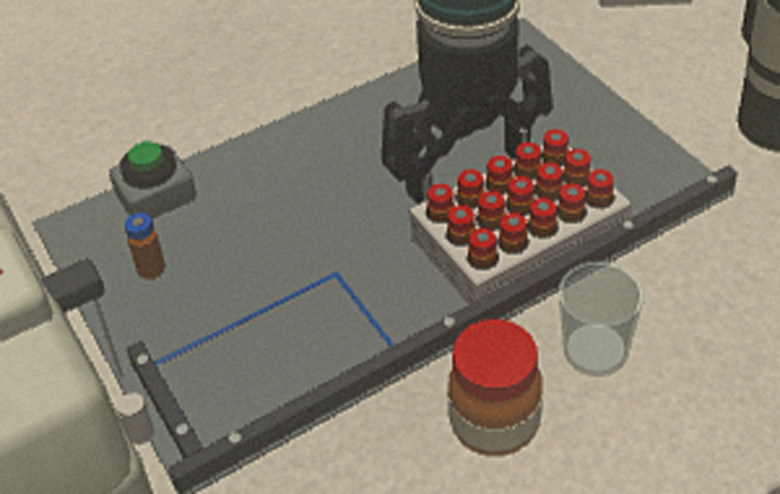

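carry_out --increments "-0.006 0 0 0 -1; -0.012 0 0 0 -1; -0.016 0 0 0 -1; -0.016 0 0 0 -1"

```text
t: 4.8
ee_pos: [620.1, 116.4, 15.2]
tcp_rot: [-0.007, -0.019, 1.0, -0.0]
force: [-19.5, -2.0, 15.1]
finger_gap: 1.001
```

Contact with the rail: the force rises and motion stops. I back off, lift, and go round to the +y end.

Run:
```python
from look import *
s=ctrl.get_state()
plan(s["ee_pos"],s["tcp_rot"],[(*D2W(5,118).round(1),15,92.25),(*D2W(5,118).round(1),120,92.25),(*D2W(91,225).round(1),120,2.25),(*D2W(91,225).round(1),16,2.25)])
```

```text
tool y heading 92.14 in deck 89.89
(np.float64(593.4), np.float64(117.1), 15, 92.25) -> [0.107 0.007 0.002] turn -0.0012
(np.float64(593.4), np.float64(117.1), 120, 92.25) -> [ 0.112  0.007 -0.418] turn -0.0012
(np.float64(675.1), np.float64(227.4), 120, 2.25) -> [-0.231  0.435 -0.423] turn 0.9988
(np.float64(675.1), np.float64(227.4), 16, 2.25) -> [-0.236  0.436 -0.007] turn 0.9988
```

carry_out --increments "0.04 0 0 0 -1; 0.11 0 -0.02 0 -1; 0.11 0 -0.2 0 -1; 0.11 0.03 -0.4 0 0; 0.05 0.15 -0.44 0.09 0; -0.03 0.25 -0.44 0.18 0; -0.12 0.34 -0.44 0.27 0; -0.2 0.42 -0.43 0.36 0; -0.23 0.435 -0.43 0.45 0; -0.23 0.435 -0.43 0.54 0; -0.23 0.435 -0.43 0.63 0; -0.23 0.435 -0.43 0.72 0"

```text
t: 6.0
ee_pos: [680.8, 227.5, 123.2]
tcp_rot: [0.001, 0.523, 0.853, 0.001]
force: [-0.3, -0.1, 0.2]
finger_gap: 0.5
```

Run:
```python
from look import *
s=ctrl.get_state();print(s["ee_pos"],s["t"])
plan(s["ee_pos"],s["tcp_rot"],[(*D2W(91,225).round(1),120,2.25),(*D2W(91,225).round(1),18,2.25)])
```

```text
[680.76240729 227.54491781 123.20132081] 6.0
tool y heading 26.98 in deck 24.73
(np.float64(675.1), np.float64(227.4), 120, 2.25) -> [ 0.01  -0.02   0.013] turn 0.2747
(np.float64(675.1), np.float64(227.4), 18, 2.25) -> [ 0.01  -0.021  0.421] turn 0.2747
```

carry_out --increments "0.01 -0.02 0.0 0.09 0; 0.01 -0.02 0.02 0.18 0; 0.01 -0.02 0.1 0.2747 0; 0.01 -0.02 0.18 0.2747 0; 0.01 -0.02 0.26 0.2747 0; 0.01 -0.02 0.33 0.2747 0; 0.01 -0.02 0.39 0.2747 0; 0.01 -0.02 0.41 0.2747 0; 0.01 -0.02 0.41 0.2747 0"

```text
t: 6.9
ee_pos: [673.8, 226.9, 19.3]
tcp_rot: [-0.0, 0.691, 0.723, -0.001]
force: [-0.9, -0.8, 0.3]
finger_gap: 0.499
```

Run:
```python
from look import *
s,o=look("a4",("scene",))
plan(s["ee_pos"],s["tcp_rot"],[(*D2W(90,y).round(1),18,2.25) for y in(207,30,-9)])
c=o["scene"];h=hsv(c).astype(int);H,S,V=h[...,0],h[...,1],h[...,2]
p=np.array([ray(c,u,64)[0] for a,u in blobs(((H<8)|(H>172))&(S>120)&(V>70),12) if 100<a<300]);print(W2D(p).round(1))
```

```text
t 6.9 [673.8 226.9  19.3] deck [[ 89.7 224.6]] F [-0.9 -0.8  0.3] 0.4994516686425407
tool y heading 2.57 in deck 0.32
(np.float64(674.8), np.float64(209.4), 18, 2.25) -> [-0.07   0.001  0.005] turn 0.0035
(np.float64(681.8), np.float64(32.5), 18, 2.25) -> [-0.778 -0.003  0.006] turn 0.0035
(np.float64(683.3), np.float64(-6.5), 18, 2.25) -> [-0.934 -0.004  0.006] turn 0.0035
[[  81.3  177.6]
 [  96.8  149.9]
 [  80.5  122.5]
 [  96.2   94.2]
 [  96.3   66.5]
 [-113.  -307. ]]
```

View pics/a4_scz.png

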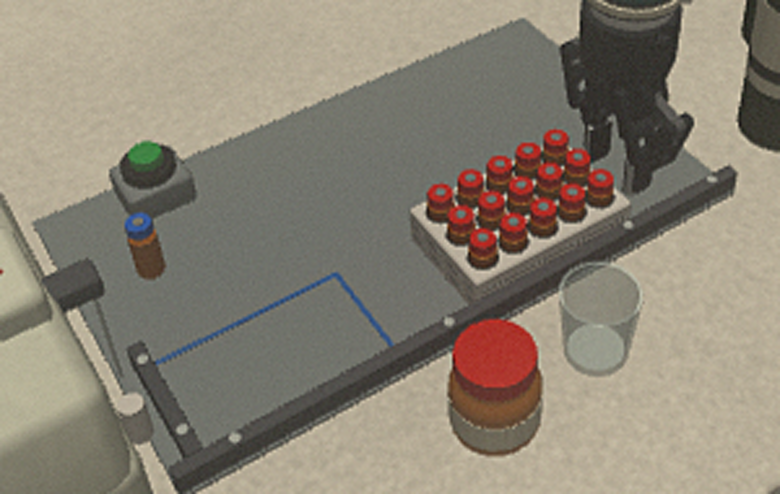

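The fingers sit just behind the rack's +y face (tips at 600,155 and 640,185), clear of the rail. I push along the rail.

carry_out --increments "-0.05 0 0.004 0.0035 0; -0.1 0 0.004 0.0035 0; -0.16 0 0.004 0.0035 0; -0.23 0 0.004 0.0035 0; -0.3 0 0.004 0.0035 0; -0.37 0 0.004 0.0035 0; -0.44 -0.001 0.004 0.0035 0; -0.51 -0.001 0.004 0.0035 0; -0.57 -0.001 0.004 0.0035 0; -0.62 -0.002 0.004 0.0035 0; -0.66 -0.002 0.004 0.0035 0; -0.68 -0.003 0.004 0.0035 0"

```text
t: 8.15
ee_pos: [681.4, 56.2, 20.1]
tcp_rot: [0.0, 0.694, 0.72, 0.001]
force: [-0.4, 7.1, 3.7]
finger_gap: 0.502
```

Run:
```python
from look import *
s,o=look("a5",("scene",))
plan(s["ee_pos"],s["tcp_rot"],[(*D2W(90,y).round(1),18,2.25) for y in(0,-9)])
```

```text
t 8.15 [681.4  56.2  20.1] deck [[90.6 53.7]] F [-0.4  7.1  3.7] 0.5022101308497969
tool y heading 2.18 in deck -0.07
(np.float64(682.9), np.float64(2.5), 18, 2.25) -> [-0.215 -0.002  0.008] turn -0.0008
(np.float64(683.3), np.float64(-6.5), 18, 2.25) -> [-0.251 -0.002  0.008] turn -0.0008
```

View pics/a5_scz.png

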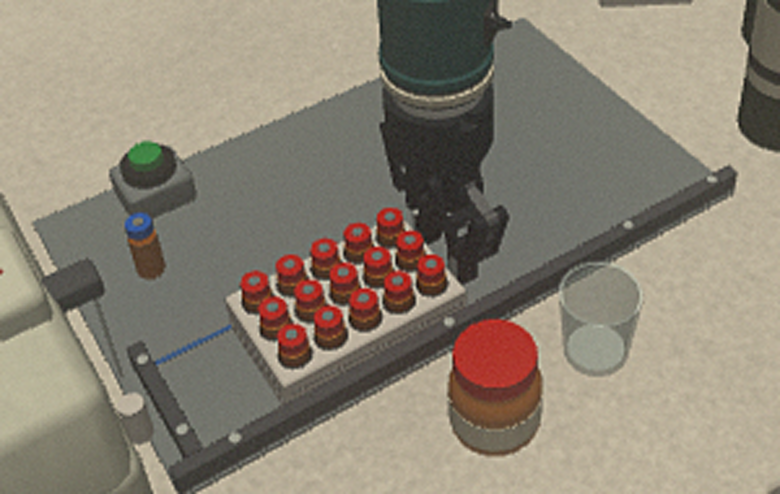

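The rack is sliding flush along the rail, about 60 mm from the stop. I continue.

carry_out --increments "-0.03 0 0.004 0 0; -0.06 0 0.004 0 0; -0.09 0 0.004 0 0; -0.12 0 0.004 0 0; -0.15 0 0.004 0 0; -0.17 0 0.004 0 0; -0.19 0 0.004 0 0; -0.2 0 0.004 0 0; -0.21 0 0.004 0 0; -0.215 0 0.004 0 0; -0.215 0 0.004 0 0"

```text
t: 9.3
ee_pos: [683.5, 5.3, 19.1]
tcp_rot: [-0.0, 0.693, 0.721, 0.001]
force: [-0.5, 6.6, 4.4]
finger_gap: 0.496
```

carry_out --increments "-0.007 0 0 0 0; -0.014 0 0 0 0; -0.02 0 0 0 0; -0.024 0 0 0 0; -0.024 0 0 0 0"

```text
t: 9.8
ee_pos: [683.7, -0.5, 19.1]
tcp_rot: [-0.001, 0.693, 0.721, 0.001]
force: [0.7, 6.6, 5.4]
finger_gap: 0.499
```

Run:
```python
from look import *
s,o=look("a6",("scene",))
```

```text
t 9.8 [ 6.837e+02 -5.000e-01  1.910e+01] deck [[90.7 -3.1]] F [0.7 6.6 5.4] 0.4985969564286822
```

View pics/a6_scz.png

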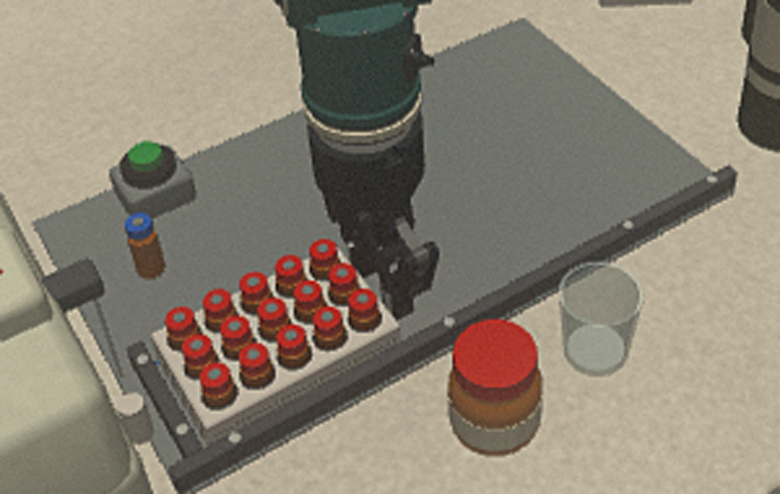

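A small gap to the stop remains. I go on until the force rises.

carry_out --increments "-0.007 0 0 0 0; -0.014 0 0 0 0; -0.02 0 0 0 0; -0.024 0 0 0 0; -0.024 0 0 0 0"

```text
t: 10.35
ee_pos: [683.9, -5.0, 19.1]
tcp_rot: [-0.001, 0.692, 0.722, 0.002]
force: [-1.1, 9.8, 5.9]
finger_gap: 0.504
```

carry_out --increments "-0.006 0 0 0 0; -0.012 0 0 0 0; -0.016 0 0 0 0; -0.016 0 0 0 0"

```text
t: 10.75
ee_pos: [683.9, -5.0, 19.2]
tcp_rot: [-0.003, 0.692, 0.722, 0.003]
force: [-1.7, 16.3, 8.7]
finger_gap: 0.497
```

Stopped with the force rising, so the rack is on the stop. I back off, lift and check.

carry_out --increments "0.04 0 0 0 0; 0.12 0 -0.02 0 0; 0.14 0 -0.2 0 0; 0.14 0 -0.38 0 0; 0.14 -0.2 -0.45 0 0; 0.14 -0.4 -0.45 0 0; 0.14 -0.6 -0.45 0 -0.5; 0.14 -0.8 -0.45 0 -1; 0.14 -0.9 -0.45 0 -1; 0.14 -0.9 -0.45 0 -1"

```text
t: 11.75
ee_pos: [452.6, 11.9, 130.2]
tcp_rot: [-0.001, 0.694, 0.72, -0.002]
force: [1.3, 0.6, 0.5]
finger_gap: 0.997
```

```bash
cat >> look.py <<'E'
def caps(c,lo,hi):
    h=hsv(c).astype(int);H,S,V=h[...,0],h[...,1],h[...,2]
    return np.array([u for a,u in blobs(((H<8)|(H>172))&(S>120)&(V>70),12) if lo<a<hi])
E
python3 - <<'E'
from look import *
s,o=look("a7",("top","scene"))
p=ray(o["top"],caps(o["top"],20,60),64);print(len(p),W2D(p).round(1),W2D(p).mean(0))
plan(s["ee_pos"],s["tcp_rot"],[(*D2W(5,-95).round(1),120,92.25),(*D2W(5,-95).round(1),16,92.25)])
E
```

```text
t 11.75 [452.6  11.9 130.2] deck [[-139.8   18.4]] F [1.3 0.6 0.5] 0.9971520855169406
15 [[ 117.8 -148.6]
 [ 117.   -37.3]
 [ 117.4  -65.2]
 [ 117.3  -93.1]
 [ 117.  -120.9]
 [  88.9  -93.3]
 [  88.5 -121.1]
 [  88.5 -148.9]
 [  88.6  -37.5]
 [  88.2  -65. ]
 [  59.7  -64.9]
 [  59.4  -93. ]
 [  60.  -121. ]
 [  59.9 -148.6]
 [  59.5  -37.4]] [ 88.50765718 -93.04537507]
tool y heading 2.14 in deck -0.11
(np.float64(601.7), np.float64(-95.7), 120, 92.25) -> [-0.452  0.58   0.038] turn -1.0012
(np.float64(601.7), np.float64(-95.7), 16, 92.25) -> [-0.452  0.582  0.454] turn -1.0012
```

View pics/a7_scz.png

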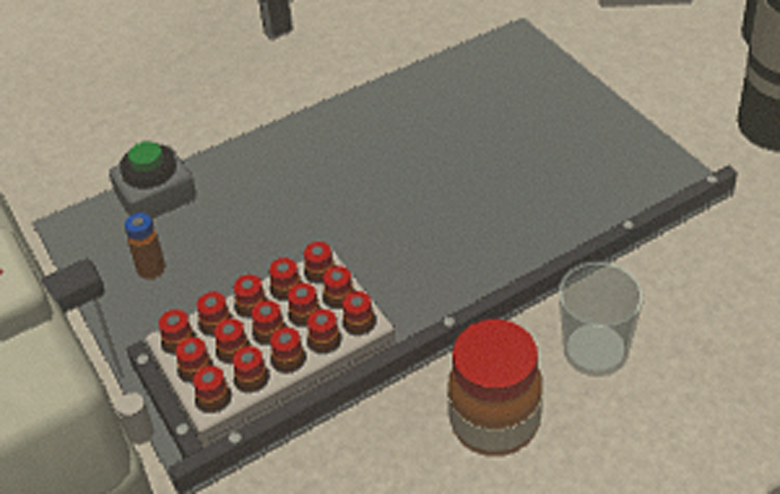

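View pics/a7_topz.png

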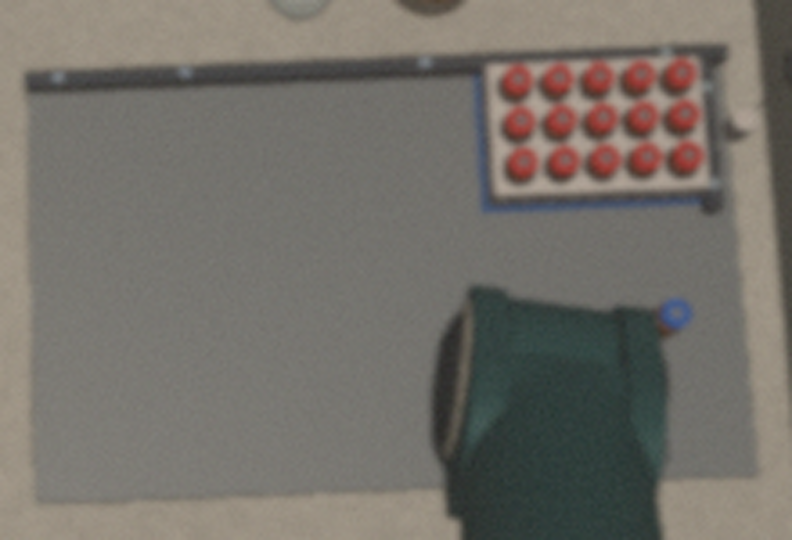

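The top view shows the rack (490-712, 60-195 in the zoom) evenly inside the outline, with the vial unmoved. I now re-seat it with a gentle press against the rail from the near side, fingers half closed and clear of the vial.

carry_out --increments "-0.04 0.05 0 -0.09 0; -0.08 0.1 0 -0.18 0; -0.13 0.16 0 -0.27 0; -0.18 0.23 0 -0.36 0; -0.23 0.3 0 -0.45 0; -0.28 0.37 0 -0.54 0; -0.33 0.44 0 -0.63 0; -0.37 0.5 0 -0.72 0; -0.41 0.56 0 -0.81 0; -0.42 0.57 0 -0.9 0; -0.42 0.57 0 -0.99 0; -0.42 0.57 0 -1 0"

```text
t: 13.05
ee_pos: [604.9, -87.1, 130.1]
tcp_rot: [0.0, -0.02, 1.0, -0.0]
force: [-0.3, 0.1, -0.1]
finger_gap: 0.501
```

Run:
```python
from look import *
s=ctrl.get_state();print(s["ee_pos"],s["t"],W2D(s["ee_pos"][None,:2]))
plan(s["ee_pos"],s["tcp_rot"],[(*D2W(12,-86).round(1),20,92.25),(*D2W(30,-86).round(1),20,92.25),])
```

```text
[604.93986911 -87.09083905 130.08849221] 13.05 [[  8.55075342 -86.4932232 ]]
tool y heading 92.24 in deck 89.99
(np.float64(608.4), np.float64(-86.5), 20, 92.25) -> [-0.014  0.002  0.44 ] turn -0.0002
(np.float64(626.4), np.float64(-85.8), 20, 92.25) -> [-0.086  0.002  0.44 ] turn -0.0002
```

carry_out --increments "0 0 0.1 0 0; 0 0 0.2 0 0; 0 0 0.3 0 0; 0 0 0.38 0 0; 0 0 0.43 0 0; -0.02 0 0.44 0 0; -0.04 0 0.44 0 0; -0.06 0 0.44 0 0; -0.075 0 0.44 0 0; -0.085 0 0.44 0 0; -0.085 0 0.44 0 0"

```text
t: 14.15
ee_pos: [626.0, -84.5, 21.4]
tcp_rot: [0.001, -0.02, 1.0, -0.0]
force: [1.0, 0.0, 0.1]
finger_gap: 0.501
```

carry_out --increments "-0.006 0 0 0 0; -0.012 0 0 0 0; -0.018 0 0 0 0; -0.018 0 0 0 0"

```text
t: 14.55
ee_pos: [628.3, -84.4, 20.6]
tcp_rot: [-0.002, -0.02, 1.0, 0.0]
force: [-5.7, -0.2, 4.2]
finger_gap: 0.499
```

carry_out --increments "-0.008 0 0 0 0; -0.016 0 0 0 0; -0.02 0 0 0 0; -0.02 0 0 0 0"

```text
t: 14.95
ee_pos: [628.8, -84.2, 20.1]
tcp_rot: [-0.006, -0.02, 1.0, 0.001]
force: [-16.8, -0.1, 13.4]
finger_gap: 0.503
```

Run:
```python
from look import *
s=ctrl.get_state();print(s["ee_pos"],W2D(s["ee_pos"][None,:2]),s["force"])
b=np.array([477.9,-107.0])
plan(s["ee_pos"],s["tcp_rot"],[(*b,130,92.25),(*b,75,92.25)])
print(W2D(b[None]))
```

```text
[628.81691441 -84.19949396  20.13233954] [[ 32.52290406 -84.54151563]] [-16.8131282   -0.0682003   13.38216859]
tool y heading 92.24 in deck 89.99
(np.float64(477.9), np.float64(-107.0), 130, 92.25) -> [ 0.612 -0.067 -0.432] turn -0.0001
(np.float64(477.9), np.float64(-107.0), 75, 92.25) -> [ 0.61  -0.067 -0.212] turn -0.0001
[[-119.17280254 -101.39947305]]
```

The rack is firm against the rail. I leave it, lift, shut the fingers and go above the button.

carry_out --increments "0.04 0 0 0 0; 0.09 0 -0.02 0 0; 0.09 0 -0.15 0 0; 0.09 0 -0.3 0 0; 0.15 0 -0.43 0 0.5; 0.3 -0.03 -0.43 0 1; 0.45 -0.06 -0.43 0 1; 0.58 -0.067 -0.43 0 1; 0.61 -0.067 -0.43 0 1; 0.61 -0.067 -0.43 0 1; 0.61 -0.067 -0.33 0 1; 0.61 -0.067 -0.28 0 1"

```text
t: 16.15
ee_pos: [484.5, -106.5, 89.9]
tcp_rot: [0.001, -0.02, 1.0, -0.0]
force: [-0.2, 0.7, 0.3]
finger_gap: -0.002
```

Run:
```python
from look import *
s,o=look("a8",("scene","wrist"))
plan(s["ee_pos"],s["tcp_rot"],[(477.5,-106.5,z,92.25) for z in(62,58,51)])
c=o["scene"];w=cv2.resize(c["color"][200:340,90:300,::-1],None,fx=3.7,fy=3.7,interpolation=cv2.INTER_CUBIC);cv2.imwrite("pics/a8b.png",w)
```

```text
t 16.15 [ 484.5 -106.5   89.9] deck [[-112.6 -101.2]] F [-0.2  0.7  0.3] -0.0015343477374429716
tool y heading 92.32 in deck 90.07
(477.5, -106.5, 62, 92.25) -> [0.028 0.001 0.112] turn 0.0007
(477.5, -106.5, 58, 92.25) -> [0.028 0.001 0.128] turn 0.0007
(477.5, -106.5, 51, 92.25) -> [0.028 0.001 0.156] turn 0.0007
```

View pics/a8b.png

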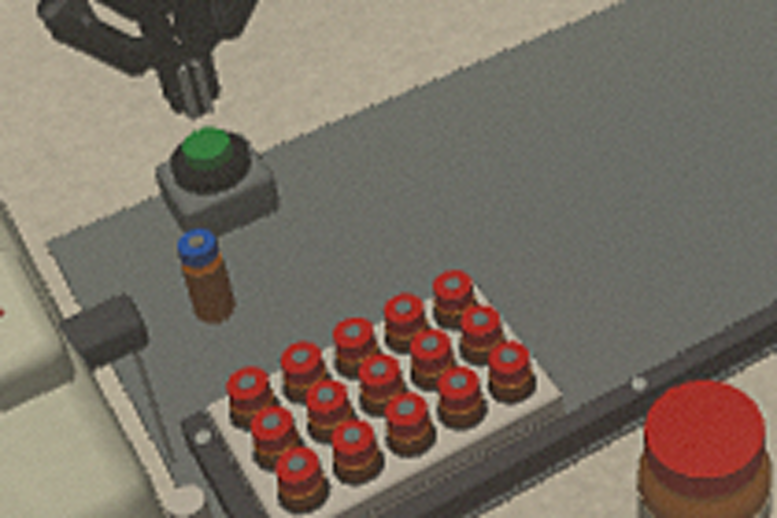

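View pics/a8_wrist.png

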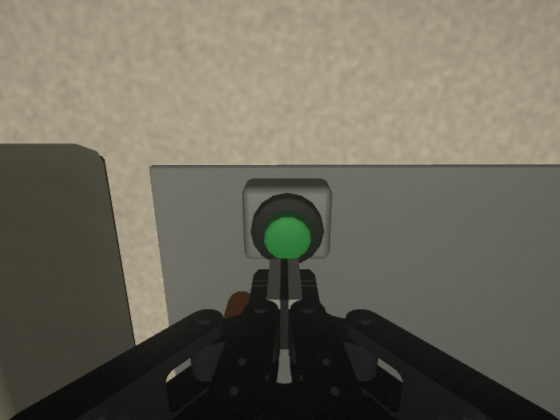

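Wrist view: the shut fingers (285,270) line up sideways with the button (288,238), and the TCP is still a few mm toward the rail. I cross-check the button position from the wrist camera.

Run:
```python
from look import *
o=pickle.load(open("a8.pkl","rb"))
for n in o:
    c=o[n];h=hsv(c).astype(int);H,S,V=h[...,0],h[...,1],h[...,2]
    m=(H>50)&(H<80)&(S>120)&(V>70)
    if n=="scene": m[:220]=0
    for a,u in blobs(m,40): print(n,a,u.round(1),ray(c,u,58).round(1))
```

```text
scene 75 [145.  238.4] [[ 478.1 -105.8]]
wrist 1578 [287.  237.7] [[ 476.4 -104.9]]
```

carry_out --increments "0.015 -0.002 0.03 0 1; 0.028 -0.002 0.07 0 1; 0.028 -0.002 0.1 0 1; 0.028 -0.002 0.112 0 1; 0.028 -0.002 0.12 0 1; 0.028 -0.002 0.128 0 1; 0.028 -0.002 0.135 0 1; 0.028 -0.002 0.142 0 1; 0.028 -0.002 0.149 0 1; 0.028 -0.002 0.156 0 1; 0.028 -0.002 0.158 0 1"

```text
t: 17.35
ee_pos: [476.5, -107.8, 51.9]
tcp_rot: [0.0, -0.02, 1.0, 0.0]
force: [-2.9, 1.2, 14.2]
finger_gap: 0.002
```

14 N at z 51.9: the button is at the bottom of its travel. I press a touch more, then let go.

carry_out --increments "0 0 0.006 0 1; 0 0 0.01 0 1; 0 0 0.01 0 1; 0 0 0.01 0 1"

```text
t: 17.75
ee_pos: [476.5, -107.8, 51.6]
tcp_rot: [0.001, -0.02, 1.0, 0.0]
force: [-8.9, 2.0, 33.4]
finger_gap: 0.002
```

carry_out --increments "0 0 -0.03 0 1; 0 0 -0.08 0 1; 0 0 -0.18 0 1; 0 0 -0.34 0 1; 0.05 0.15 -0.5 0 1; 0.05 0.3 -0.6 0 1; 0.05 0.45 -0.6 0 1; 0.05 0.6 -0.6 0 1; 0.05 0.75 -0.6 0 1; 0.05 0.9 -0.6 0 1; 0.05 0.95 -0.6 0 1; 0.05 0.95 -0.6 0 1"

```text
t: 18.95
ee_pos: [453.8, 130.7, 198.8]
tcp_rot: [-0.0, -0.022, 1.0, 0.0]
force: [-0.4, -0.1, -0.3]
finger_gap: 0.002
```

Run:
```python
from look import *
s,o=look("a9")
p=W2D(ray(o["top"],caps(o["top"],20,60),64));print(len(p),p.mean(0))
for n in o:
    c=o[n];h=hsv(c).astype(int);H,S,V=h[...,0],h[...,1],h[...,2]
    m=(H>50)&(H<80)&(S>120)&(V>70); m[:220]=0
    for a,u in blobs(m,15): print(n,a,u.round(1),ray(c,u,58).round(1))
    for a,u in blobs((H>105)&(H<128)&(S>90)&(V>50),20): print("blue",a,u.round(1))
```

```text
t 18.95 [453.8 130.7 198.8] deck [[-133.9  137.1]] F [-0.4 -0.1 -0.3] 0.0017367571218485402
15 [ 89.06963963 -93.04428558]
top 26 [396.3 257.1] [[ 479.  -108.6]]
blue 35 [407.3 227. ]
scene 74 [145.  238.4] [[ 478.3 -105.7]]
blue 66 [142.9 266.3]
```

View pics/a9_scz.png

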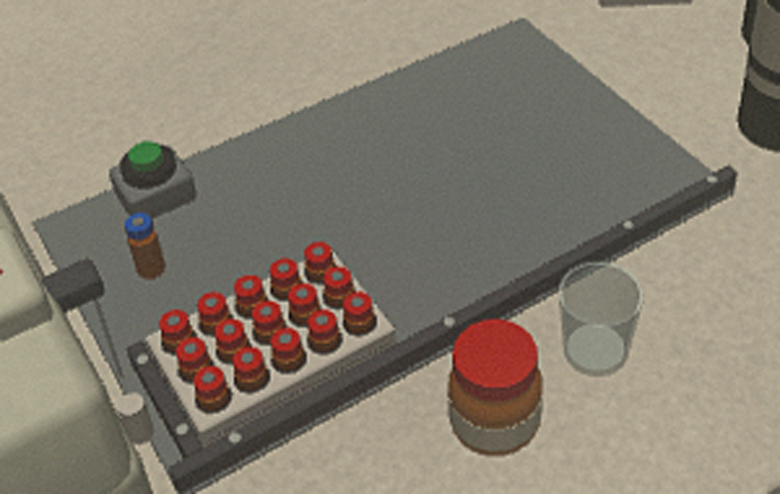

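View pics/a9_top.png

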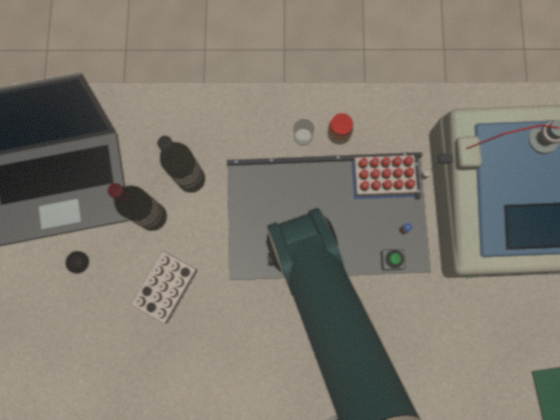

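The scene view shows the rack tight in the corner of rail and stop, with the button sprung back at (145,155). The vial's pixel position matches the start, and the bystanders look undisturbed in the top view. I hand the job in.

Run:
```python
from look import *
p=W2D(ray(pickle.load(open("a9.pkl","rb"))["top"],caps(pickle.load(open("a9.pkl","rb"))["top"],20,60),64))
q=p-p.mean(0); a=q[np.abs(q[:,0])<10]; print("rack yaw in deck deg",-np.degrees(np.polyfit(a[:,1],a[:,0],1)[0]))
print(ctrl.close_job())
```

```text
rack yaw in deck deg 0.12519736395461845
the job is handed in; nothing more can be done
None
```

I pushed the rack to the rail, slid it along the rail to the end stop, and pressed it once more against the rail. Only then did I press the green button and let it go, and I moved the arm clear before handing the job in at about 19 s.

- **Contact:** The fingers stopped moving while the force rose to about 16–20 N, at the rail (both presses) and at the end stop.
- **Square:** The last top view puts the rack about 0.1° off the deck's axes.
- **Position:** The measured centre was x 89, y -93 mm in the deck frame, against x 92, y -95 for home. I put most of that gap down to my estimate of the deck's position. The blue outline's corner reads off in the same direction, and correcting for it leaves about 1 mm.
- **Button:** It bottomed out at about 6 mm of travel; I pressed up to 33 N, and it looked fully out again afterwards.
- **Bystanders:** The stray vial was unchanged to within a fraction of a pixel. I checked the other things only by eye in the last pictures, and they looked undisturbed.

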